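Find the pitch leaf that fits the press screw

TASK

Three brass pitch-comb leaves lie on the bench. Find the one that matches the thread of the screw in the blue stand, lay it flat on the stand's shelf and mesh it with the thread until it is fully home, its straight edge against the crests, and leave it there. Any leaf that does not fit must end up lying flat on the bench.

Things in the scene. Friction and masses are not known exactly. Their poses are not given: they have to be found in the camera images.
- stand: Fixed blue stand, base 190 x 270 mm, with a steel press screw along its y, axis 40 mm above the bench, above the origin. 60 mm over the crests, thread from y = -75 to 75 mm, pitch 20 mm, grooves 11 mm deep. Flat dark shelf along its -x side: top 36 mm above the bench, x -125 to -34 mm, y +-100 mm. End blocks 77 mm high at y = +-102 to 128 mm, x +-35 mm.
- seat (a point): Point on the level of the shelf's top, 50 mm to the -x side of the screw's axis, axes as the stand's: the origin of a fitting leaf when fully home here, its +x along +x, its straight edge on the crests (20 mm ahead), teeth 1 mm free at each flank. Grooves lie at y = 0, +-20, +-40, +-60 mm from here, so one groove (20 mm) to either side fits as well.
- leaf_14: Loose brass pitch-comb leaf, 7 teeth 14 mm apart, 7 mm long, 0.1 to 0.2 kg. Flat plate 8 mm thick, x -30 to +20 mm (straight edge), 96 mm along y; teeth in its plane, tips at x = +27 mm, middle tooth at y = 0. Black upright grip tab at the origin, 30 (x) by 14 mm (y, pinch it here), its top 44 mm above the underside. Origin: underside below the tab's centre; z = 0 on the bench.
- leaf_20: Loose brass pitch-comb leaf, 5 teeth 20 mm apart, 10 mm long, 0.1 to 0.2 kg. Flat plate 8 mm thick, x -30 to +20 mm (straight edge), 96 mm along y; teeth in its plane, tips at x = +30 mm, middle tooth at y = 0. Black upright grip tab at the origin, 30 (x) by 14 mm (y, pinch it here), its top 44 mm above the underside. Origin: underside below the tab's centre; z = 0 on the bench.
- leaf_28: Loose brass pitch-comb leaf, 3 teeth 28 mm apart, 14 mm long, 0.1 to 0.2 kg. Flat plate 8 mm thick, x -30 to +20 mm (straight edge), 96 mm along y; teeth in its plane, tips at x = +34 mm, middle tooth at y = 0. Black upright grip tab at the origin, 30 (x) by 14 mm (y, pinch it here), its top 44 mm above the underside. Origin: underside below the tab's centre; z = 0 on the bench.

How it is judged (in metres and radians):
At the end, for the whole second after the job is handed in: The 20 mm leaf lies on the shelf (height within 6 mm, tilt and heading within 0.15 rad), its straight edge within 4 mm of the crests and its middle within 50 mm of the screw's middle, at rest; the other two leaves lie flat on the bench (origin below 15 mm) (x of leaf_20 in the frame of stand between -0.054 and -0.044 m and y of leaf_20 in the frame of stand between -0.05 and 0.05 m and z of leaf_20 in the frame of stand between 0.03 and 0.042 m and angle between the x axis of leaf_20 and the x axis of stand, either way round below 0.15 rad and angle between each of leaf_20, leaf_14, leaf_28's own z axis and vertical below 0.15 rad and linear speed of leaf_20 below 0.02 m/s and height (world z) of each of leaf_14, leaf_28 below 0.015 m); the robot touches nothing.
It also fails if it takes over 38 s, if anything falls off the work surface, if the arm or the gripper's body presses on something with over 40 N, if the wrist force passes 120 N, or if a joint passes its speed limit or range.

ROBOT

A 6-joint arm with a two-finger parallel gripper is mounted at the origin on the work surface. World frame = base frame: x ahead of the robot, y to its left, z up, the work surface at z = 0. Lengths are in mm, angles in rad, forces in N, time in s.
With the tool pointing down it reaches from about 350 to 975 mm from the base axis. Payload 7.1 kg.
Tool frame: the origin (TCP) lies midway between the tips of the shut fingers; the grasp point (between the pads) lies robot.grip_point_offset behind it (robot.grip_point_offset is the distance from the TCP to the grasp point, in mm); z points along the fingers, y is the line along which they close (so a half turn about z gives the same grasp; the last joint's range is limited). The gripper opens to 88 mm and grips with 3 to 60 N. Pads are 20 mm wide; open, the fingers measure 115 mm over their backs; the gripper's body (75 mm by 178 mm) begins 61 mm behind the grasp point.
Start: joints at [1.124, 0.423, 1.63, -0, 1.089, -0.019], TCP at [259.261, 568.672, 222.675] pointing down, gripper open.
Joint ranges: [-3, 3], [-0.9, 2.11], [0.09, 2.58], [-1.31, 4.45], [0.11, 2.69], [-2.54, 2.54]. Speed limits (rad/s): [2.39, 2.39, 3.01, 3.14, 3.14, 3.14].

INTERFACE

Orientations are given as a unit quaternion [x, y, z, w].
In Python, from workcell import robot gives the robot as it stands.
- The arm moves only by the tool jog_arm, called after "Request:" by a JSON object that holds its "api" and its "payload". Schema: {"type":"object","properties":{"offsets":{"type":"array","items":{"type":"object","properties":{"tx":{"type":"number"},"ty":{"type":"number"},"tz":{"type":"number"},"drx":{"type":"number"},"dry":{"type":"number"},"drz":{"type":"number"},"finger_gap":{"type":"number"}},"additionalProperties":false,"required":["finger_gap"]},"minItems":1,"maxItems":12},"clamp_n":{"type":"number"},"only":{"type":"string"},"quiet":{"type":"boolean"},"lines":{"type":"string"}},"required":["offsets"],"additionalProperties":false}. offsets is a list of rows, 1 to 12 of them, each an object with the fields tx, ty, tz (the shift in shares of 800 mm (1.0 is 800 mm)), drx, dry, drz (a rotation vector in fractions of the full range, 1 being 2 pi rad), finger_gap (the opening from 0.0 (shut) to 1.0 (fully open)); a field left out counts as zero (the opening has to be given); each row is the pose to reach, as a shift and turn from the pose commanded when the call began, along the tool's axes at that moment; what a row does not reach only later rows make up. A row lasts 1/8 s, in which the tool goes at most 62.5 mm and 0.188 rad, less where a joint would pass 70% of its speed; a pose out of reach is approached as far as the arm can. The fingers move at their own pace and stop on an object; clamp_n is the grip in N (left out, the last holds). Time passes only in rows, so rows that do not move let the fingers close. The tool returns the time, the measured TCP pose, the force, the opening and the grip force at its end. only (a regular expression) keeps the lines of the reply that match it, lines (a string "A,B") keeps lines A to B, and quiet returns only ok. No shift or turn number may pass 1 either way. Input that does not fit is refused with a message, and nothing moves.
- robot.sense(): the state, without advancing time (a new reading comes with each control period).
- robot.grab_frame(name): name is "scene" or "top" or "wrist"; returns the picture (400x640x3 uint8, red, green, blue); there is no depth.
- robot.camera_model(name): a dict with "vfov" (degrees; the focal length in pixels is half the picture's height over the tangent of half this angle, whatever the lens; pixels are square), "cx", "cy" (the principal point, pixels), "k1" (the pictures are not rectified: a ray, as slopes to the right and down, at radius r is drawn at 1 + k1 r^2 times it, then the intrinsics apply), "pose" (4x4, takes a point from camera to world coordinates). Camera axes: x right, y down, z forward; pixel columns grow to the right and rows downward; lengths in mm; the calibration is good to about 2 mm. A picture is of the moment at which its call begins: read the wrist's pose just before it. camera_model takes no time and is no camera call; for the wrist camera it gives the pose at the moment of the call.
- robot.sign_off(): hands the job in; it is judged then, once.
The state is a dict: "t": time; "joint_pos": joint angles; "qvel": joint speeds; "joint_torque": joint torques, N m; "tool_pos": TCP position; "ee_rot": TCP orientation; "force": force on the tool from outside, world axes, zero at the start; "ft_torque": the same for the moment, N m; "grip_width": opening from 0.0 (shut) to 1.0 (fully open); "grasp_force": force on a finger pad.
Only numpy, scipy, OpenCV 4.12 (cv2) and the standard library are available. Lean on these libraries where they do the work, as an engineer would, in place of code of your own. Each camera call takes 0.05 s, during which the arm holds its last target. There are 200 camera calls.

## Working session

There is one attempt and no reset: what is moved stays moved. The work goes in short steps, Python scripts to look and compute and a tool call to move; the robot and the scene stay as the last step left them, time stands still between calls to the robot, and variables do not carry over. Pictures are saved under pics/ and viewed, at most 10 in all, crops included, and the job is handed in when it is done.

```bash
ls; mkdir -p pics
```

Run:
```python
from workcell import robot
import cv2
print(robot.sense(), robot.grip_point_offset)
for n in ["top","scene"]:
    cv2.imwrite(f"pics/{n}0.png", robot.grab_frame(n)[:,:,::-1]); print(robot.camera_model(n))
```

```text
pics
workcell.py
{'t': 0.0, 'joint_pos': array([ 1.12397978e+00,  4.23844761e-01,  1.63067380e+00, -8.04740115e-06,
        1.08861051e+00, -1.89755168e-02]), 'qvel': array([-9.08430998e-04, -1.02197018e-03, -1.33991587e-03,  1.05398574e-03,
        8.69871956e-04, -5.80317596e-05]), 'joint_torque': array([-7.55126803e-04, -5.44625151e+01, -2.73671043e+01,  6.43880200e-02,
        2.26223673e-02, -1.33853305e-04]), 'tool_pos': array([259.04261043, 568.1816493 , 221.90561875]), 'ee_rot': array([ 2.12290782e-01,  9.77206239e-01, -7.48292697e-04, -1.73832835e-04]), 'force': array([ 0.41594452,  0.07539946, -0.83641999]), 'ft_torque': array([ 0.01867321,  0.01828136, -0.01076021]), 'grasp_force': 0.0, 'grip_width': 1.0007129608971999} 18.700000000000003
{'vfov': 50.07089764531481, 'cx': 322.1093022257903, 'cy': 199.22811656824294, 'k1': 0.025549240611202277, 'pose': array([[ 2.93925343e-02, -9.92760921e-01,  1.16455281e-01,
         4.20485249e+02],
       [-9.99228376e-01, -2.61458816e-02,  2.93094897e-02,
         6.87910672e+01],
       [-2.60524901e-02, -1.17226901e-01, -9.92763376e-01,
         1.04394075e+03],
       [ 0.00000000e+00,  0.00000000e+00,  0.00000000e+00,
         1.00000000e+00]])}
{'vfov': 47.77618239831172, 'cx': 325.5325692931418, 'cy': 198.01475023146364, 'k1': 0.006910758839553689, 'pose': array([[ 5.34911028e-01,  6.93399743e-01, -4.82770120e-01,
         9.37477770e+02],
       [ 8.44908379e-01, -4.39094613e-01,  3.05492639e-01,
        -1.89019775e+02],
       [-1.53241665e-04, -5.71307901e-01, -8.20735804e-01,
         7.65572627e+02],
       [ 0.00000000e+00,  0.00000000e+00,  0.00000000e+00,
         1.00000000e+00]])}
```

View pics/top0.png

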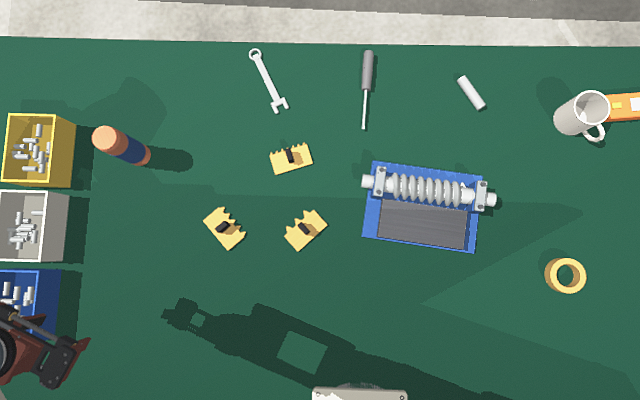

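The top view shows three leaves, at about (291,157), (224,228) and (306,230), and the stand at (425,205) with its shelf on the image-down side. Next I'll zoom in.

Run:
```python
import cv2,numpy as np
im=cv2.imread("pics/top0.png")
cv2.imwrite("pics/leaves.png",cv2.resize(im[135:255,195:335],None,fx=5,fy=5,interpolation=cv2.INTER_CUBIC))
cv2.imwrite("pics/stand.png",cv2.resize(im[150:262,350:500],None,fx=5,fy=5,interpolation=cv2.INTER_CUBIC))
```

```text
(no output)
```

View pics/leaves.png

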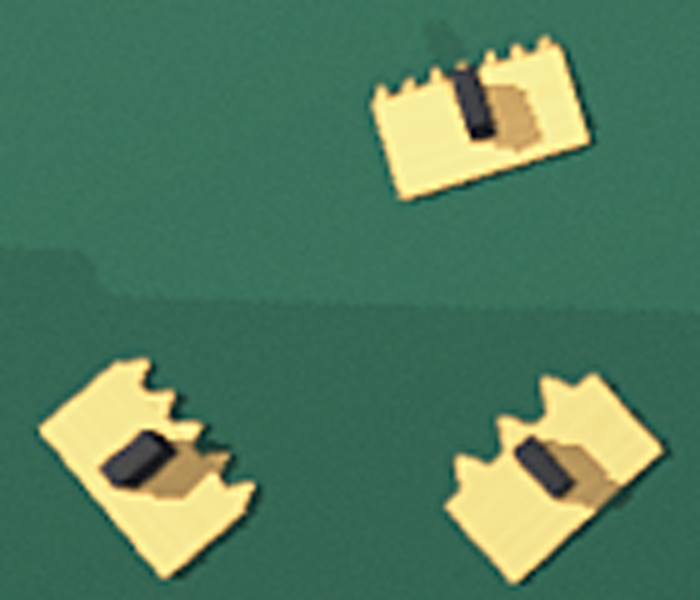

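View pics/stand.png

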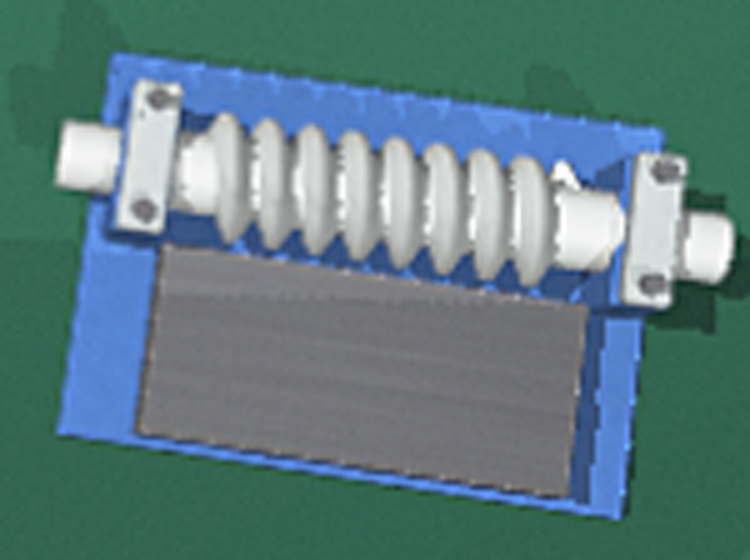

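The bottom-left leaf, with 5 teeth, is leaf_20. The top one has 7 teeth and the bottom-right one has 3. The shelf's corners are in the crop at (160,245), (587,303), (568,497) and (138,432). I'll fit both poses.

Create h.py:
```python
import numpy as np, cv2
from scipy.optimize import least_squares
from scipy.spatial.transform import Rotation as R
from workcell import robot
def proj(m,P):
    T=np.linalg.inv(m["pose"]); p=P@T[:3,:3].T+T[:3,3]; s=p[:,:2]/p[:,2:]
    s=s*(1+m["k1"]*(s**2).sum(1,keepdims=True)); f=200/np.tan(np.radians(m["vfov"]/2))
    return s*f+[m["cx"],m["cy"]]
def place(q,L):
    c,s=np.cos(q[2]),np.sin(q[2]); L=np.asarray(L,float)
    return np.c_[q[0]+c*L[:,0]-s*L[:,1],q[1]+s*L[:,0]+c*L[:,1],L[:,2]]
def fit(m,L,px,q0):
    r=least_squares(lambda q:(proj(m,place(q,L))-px).ravel(),q0,x_scale=[10,10,.1],loss="soft_l1")
    return r.x,np.round(proj(m,place(r.x,L))-px,1)
def crop(uv,o,k=5): return (np.array(uv,float)+.5)/k-.5+o
```

Run:
```python
from h import *
m=robot.camera_model("top")
L=[[-30,48,8],[-30,-48,8]]+[[30,y,8] for y in(40,20,0,-20,-40)]
# tooth tips & tab top
px=crop([(40,430),(165,580),(146,361),(174,393),(203,426),(230,457),(256,487)],[195,135])
for q0 in ([420,220,-.7],[420,220,.7]):
  print("leaf",*fit(m,L,px,q0))
S=[[-34,100,36],[-34,-100,36],[-125,-100,36],[-125,100,36]]
B=[[35,128,77],[35,102,77],[-35,102,77],[-35,128,77],[35,-102,77],[35,-128,77],[-35,-128,77],[-35,-102,77]]
ps=crop([(160,245),(587,303),(568,497),(138,432)],[350,150])
pb=crop([(133,80),(183,85),(160,232),(115,225),(637,153),(685,158),(668,305),(622,300)],[350,150])
print("shelf",*fit(m,S,ps,[420,-80,0]))
q,r=fit(m,S+B,np.r_[ps,pb],[420,-80,0]);print("all",q,r)
s=robot.sense();print(R.from_quat(s["ee_rot"]).as_matrix().round(3))
```

```text
leaf [466.58010642 332.80142739  -0.83329199] [[ 0.7  0. ]
 [ 0.4  0.2]
 [ 0.6  0.3]
 [ 0.1  0.1]
 [-0.5 -0.3]
 [-0.7 -0.3]
 [-0.7 -0. ]]
leaf [466.58010635 332.80142734  -0.83329198] [[ 0.7  0. ]
 [ 0.4  0.2]
 [ 0.6  0.3]
 [ 0.1  0.1]
 [-0.5 -0.3]
 [-0.7 -0.3]
 [-0.7 -0. ]]
shelf [ 5.67173459e+02 -1.45650129e+02 -1.13733708e-01] [[ 0.2 -0.3]
 [ 0.2 -0.1]
 [-0.1 -0.1]
 [-0.3  0.5]]
all [ 5.66488384e+02 -1.45267171e+02 -1.17386895e-01] [[ 0.  -0.2]
 [-0.1  0.3]
 [-0.5  0.4]
 [-0.6  0.6]
 [-0.8 -0.7]
 [ 0.5 -0.2]
 [ 1.1  0.5]
 [-1.3  0.3]
 [-0.2 -1.3]
 [ 1.9 -0.7]
 [ 2.   0.5]
 [-0.5 -0.1]]
[[-0.91   0.415 -0.001]
 [ 0.415  0.91  -0.001]
 [ 0.    -0.001 -1.   ]]
```

Careful with the scale: shifts go in shares of 800 mm and turns go in shares of 2 pi rad. That gives: -286 mm is -0.3575, -128 mm is -0.16, 0.405 rad is 0.0645.

Request:
{"api": "jog_arm", "payload": {"offsets": [{"tx":-0.0375, "ty":-0.0175, "tz":0.01, "drz":0.0064, "finger_gap":1}, {"tx":-0.1025, "ty":-0.0463, "tz":0.0275, "drz":0.0175, "finger_gap":1}, {"tx":-0.1675, "ty":-0.075, "tz":0.0438, "drz":0.0286, "finger_gap":1}, {"tx":-0.2325, "ty":-0.1038, "tz":0.06, "drz":0.0414, "finger_gap":1}, {"tx":-0.2975, "ty":-0.1325, "tz":0.075, "drz":0.0541, "finger_gap":1}, {"tx":-0.34, "ty":-0.1525, "tz":0.0875, "drz":0.0621, "finger_gap":1}, {"tx":-0.3575, "ty":-0.16, "tz":0.09, "drz":0.0645, "finger_gap":1}, {"tx":-0.3575, "ty":-0.16, "tz":0.09, "drz":0.0645, "finger_gap":1}, {"tx":-0.3575, "ty":-0.16, "tz":0.09, "drz":0.0645, "finger_gap":1}]}}

```text
t: 1.23
tool_pos: [465.9, 334.6, 151.0]
ee_rot: [0.404, 0.915, 0.0, -0.0]
force: [-0.0, 0.2, -0.6]
grip_width: 1.005
grasp_force: 0.0
```

Run:
```python
from h import *
s=robot.sense();m=robot.camera_model("wrist");im=robot.grab_frame("wrist")[:,:,::-1];cv2.imwrite("pics/w1.png",im)
import pickle;pickle.dump(m,open("w1.pkl","wb"));print(s["tool_pos"],R.from_quat(s["ee_rot"]).as_matrix().round(3),m)
```

```text
[465.85642644 334.56287552 150.96503642] [[-0.674  0.739  0.   ]
 [ 0.739  0.674  0.   ]
 [ 0.     0.    -1.   ]] {'vfov': 65.14883202154671, 'cx': 321.5674714440586, 'cy': 200.79963856015704, 'k1': -0.026943257954088203, 'pose': array([[ 7.38334225e-01,  6.47673000e-01,  1.88101720e-01,
         4.14168317e+02],
       [ 6.74434733e-01, -7.09285794e-01, -2.05064509e-01,
         3.91573300e+02],
       [ 6.03132406e-04,  2.78268479e-01, -9.60503144e-01,
         3.12995335e+02],
       [ 0.00000000e+00,  0.00000000e+00,  0.00000000e+00,
         1.00000000e+00]])}
```

View pics/w1.png

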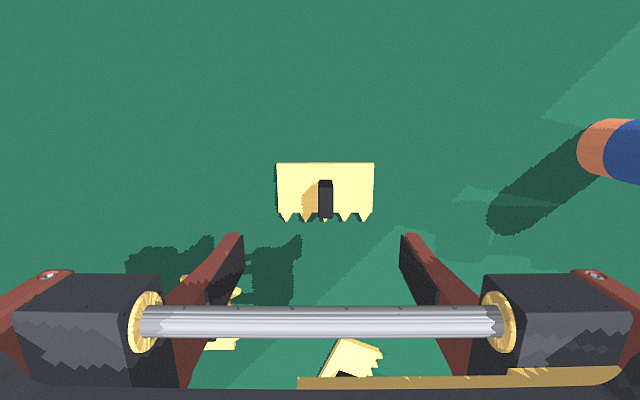

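The wrist view shows leaf_20 squarely: back corners at (276,164) and (374,164), five tips at row 222, tab at about (325,198).

Run:
```python
from h import *
import pickle;m=pickle.load(open("w1.pkl","rb"))
L=[[-30,-48,8],[-30,48,8]]+[[30,y,8] for y in(-40,-20,20,40)]
q,r=fit(m,L,np.array([(275.5,163.5),(374,163.5),(288,222),(306,222),(344.5,222),(363,222)]),[467,333,-.83])
print(q,r)
T=np.array([[.0,-7,44],[-15,-7,44],[-15,7,44]]);print("tab top expect",proj(m,place(q,T)))
M=np.array([[-.674,.739,0],[.739,.674,0],[0,0,-1]])
print((np.array([q[0],q[1],13])-[465.86,334.56,150.97])@M, "yaw",q[2]+np.arctan2(.739,.674))
```

```text
[471.46349704 334.36986627  -0.82601784] [[ 0.7  0.9]
 [-0.1  0.4]
 [-1.5 -0.1]
 [-0.2 -0.2]
 [-0.  -0.4]
 [ 0.8 -0.5]]
tab top expect [[317.73462588 203.98833148]
 [317.59927528 187.7381609 ]
 [333.43638551 187.66583809]]
[ -3.91726583   4.01283418 137.97      ] yaw 0.005349335756392404
```

To row units: 138 mm is 0.1725, 130 mm is 0.1625.

Request:
{"api": "jog_arm", "payload": {"offsets": [{"tx":-0.0013, "ty":0.0013, "tz":0.0313, "finger_gap":1}, {"tx":-0.0038, "ty":0.0038, "tz":0.0813, "finger_gap":0.6}, {"tx":-0.0038, "ty":0.0038, "tz":0.1313, "finger_gap":0.5}, {"tx":-0.0038, "ty":0.0038, "tz":0.1625, "finger_gap":0.5}, {"tx":-0.0038, "ty":0.0038, "tz":0.1725, "finger_gap":0.5}, {"tx":-0.0038, "ty":0.0038, "tz":0.1725, "finger_gap":0.5}, {"tx":-0.0038, "ty":0.0038, "tz":0.1725, "finger_gap":0}, {"tx":-0.0038, "ty":0.0038, "tz":0.1725, "finger_gap":0}, {"tx":-0.0038, "ty":0.0038, "tz":0.1725, "finger_gap":0}, {"tx":-0.0038, "ty":0.0038, "tz":0.1725, "finger_gap":0}, {"tx":-0.0038, "ty":0.0038, "tz":0.1725, "finger_gap":0}], "clamp_n": 40}}

```text
t: 2.65
tool_pos: [471.0, 333.6, 13.3]
ee_rot: [0.404, 0.915, 0.0, 0.0]
force: [-1.6, 0.4, 6.2]
grip_width: 0.155
grasp_force: 40.0
```

Request:
{"api": "jog_arm", "payload": {"offsets": [{"tz":-0.0125, "finger_gap":0}, {"tz":-0.05, "finger_gap":0}, {"tz":-0.1, "finger_gap":0}, {"tz":-0.1375, "finger_gap":0}, {"tz":-0.15, "finger_gap":0}, {"tz":-0.15, "finger_gap":0}, {"tz":-0.15, "finger_gap":0}]}}

```text
t: 3.52
tool_pos: [469.8, 332.8, 131.4]
ee_rot: [0.404, 0.915, -0.001, -0.001]
force: [-0.4, -0.3, -1.7]
grip_width: 0.162
grasp_force: 40.0
```

Run:
```python
from h import *
s=robot.sense();m=robot.camera_model("wrist");im=robot.grab_frame("wrist")[:,:,::-1];cv2.imwrite("pics/w2.png",cv2.resize(im[130:330,190:460],None,fx=2.9,fy=2.9,interpolation=cv2.INTER_CUBIC))
import pickle;pickle.dump((m,s),open("w2.pkl","wb"));print(s["tool_pos"],R.from_quat(s["ee_rot"]).as_matrix().round(3))
```

```text
[469.83330391 332.80140825 131.35106906] [[-0.673  0.74  -0.002]
 [ 0.74   0.673 -0.001]
 [ 0.    -0.002 -1.   ]]
```

View pics/w2.png

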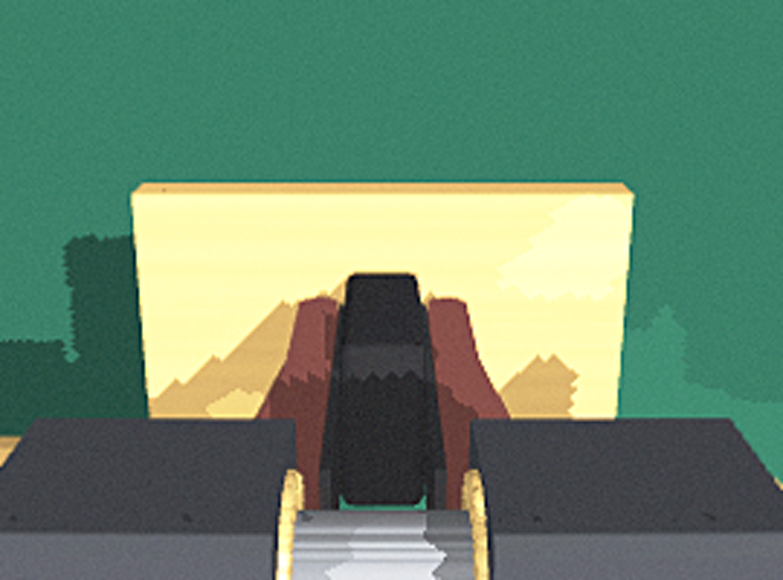

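The leaf is held level in the grip. The crop shows its back top corners at (132,192) and (633,192), and the tab's top back edge is at row about 345. I'll work out where the leaf sits in the tool frame.

Run:
```python
from h import *
import pickle;m,s=pickle.load(open("w2.pkl","rb"))
px=crop([(132,192),(633,192)],[190,130],2.9)
yaw=-.8325
L=lambda z:[[-30,-48,z],[-30,48,z]]
t=s["tool_pos"]
for z in (122,126,130):
  q,r=fit(m,L(z),px,[t[0],t[1],-.83]); M=R.from_quat(s["ee_rot"]).as_matrix()
  print(z,q,r.tolist(),"origin in tool",(np.r_[q[:2],0]-[t[0],t[1],0])@M, np.arctan2(M[1,1],M[0,1])-np.pi/2)
r=least_squares(lambda p:(proj(m,place(p[:3],L(p[3])))-px).ravel(),[t[0],t[1],-.83,126]);print(r.x)
# stand target with refined measurement; tool deltas
for st in ([566.5,-145.3,-.117],[567.2,-145.7,-.114]):
  print(st,place(st,[[-50,0,0],[-61,0,0],[-74,0,0],[-90,0,0]]).round(1).tolist())
```

```text
122 [469.91816853 333.2330826   -0.83144838] [[2.0, -0.1], [-1.9, -0.1]] origin in tool [ 0.26227692  0.35320681 -0.00071789] -0.8328386992879959
126 [469.21414965 334.00849359  -0.83144006] [[-0.1, 0.0], [0.1, 0.0]] origin in tool [ 1.30960877e+00  3.54022214e-01 -3.79675263e-04] -0.8328386992879959
130 [468.50552581 334.78596189  -0.83143242] [[-2.2, 0.1], [2.1, 0.1]] origin in tool [ 2.36156083e+00  3.52814789e-01 -3.53649474e-05] -0.8328386992879959
[469.23377277 333.98665122  -0.83144059 125.88228702]
[566.5, -145.3, -0.117] [[516.8, -139.5, 0.0], [505.9, -138.2, 0.0], [493.0, -136.7, 0.0], [477.1, -134.8, 0.0]]
[567.2, -145.7, -0.114] [[517.5, -140.0, 0.0], [506.6, -138.8, 0.0], [493.7, -137.3, 0.0], [477.8, -135.5, 0.0]]
```

To row units: -358 mm is -0.4475, -303 mm is -0.3788, -0.717 rad is -0.1141.

Request:
{"api": "jog_arm", "payload": {"offsets": [{"tx":-0.0175, "ty":-0.015, "drz":-0.0048, "finger_gap":0}, {"tx":-0.0538, "ty":-0.045, "drz":-0.0143, "finger_gap":0}, {"tx":-0.105, "ty":-0.0888, "drz":-0.0271, "finger_gap":0}, {"tx":-0.1563, "ty":-0.1325, "drz":-0.0398, "finger_gap":0}, {"tx":-0.2075, "ty":-0.1763, "drz":-0.0525, "finger_gap":0}, {"tx":-0.2588, "ty":-0.2188, "drz":-0.0653, "finger_gap":0}, {"tx":-0.31, "ty":-0.2625, "drz":-0.0796, "finger_gap":0}, {"tx":-0.3613, "ty":-0.3063, "drz":-0.0923, "finger_gap":0}, {"tx":-0.4063, "ty":-0.3438, "tz":0.0063, "drz":-0.1035, "finger_gap":0}, {"tx":-0.435, "ty":-0.3688, "tz":0.0188, "drz":-0.1114, "finger_gap":0}, {"tx":-0.4475, "ty":-0.3788, "tz":0.0263, "drz":-0.1141, "finger_gap":0}, {"tx":-0.4475, "ty":-0.3788, "tz":0.0263, "drz":-0.1141, "finger_gap":0}]}}

```text
t: 5.08
tool_pos: [486.5, -135.9, 110.4]
ee_rot: [0.059, 0.998, 0.0, -0.001]
force: [0.1, 0.3, -1.5]
grip_width: 0.156
grasp_force: 40.0
```

Request:
{"api": "jog_arm", "payload": {"offsets": [{"finger_gap":0}, {"finger_gap":0}]}}

```text
t: 5.32
tool_pos: [487.3, -134.7, 111.7]
ee_rot: [0.057, 0.998, 0.0, -0.0]
force: [0.2, -0.1, -0.6]
grip_width: 0.161
grasp_force: 40.0
```

Run:
```python
from h import *
s=robot.sense();m=robot.camera_model("wrist");im=robot.grab_frame("wrist")[:,:,::-1]
tm=robot.grab_frame("top")[:,:,::-1];cv2.imwrite("pics/t3.png",tm);cv2.imwrite("pics/w3.png",im)
a=cv2.resize(tm[155:260,350:500],None,fx=2.6,fy=2.6,interpolation=cv2.INTER_CUBIC)
b=cv2.resize(im,(400,250));b=cv2.copyMakeBorder(b,0,a.shape[0]-250,0,0,cv2.BORDER_CONSTANT)
cv2.imwrite("pics/c3.png",np.hstack([a,b]))
import pickle;pickle.dump((m,s),open("w3.pkl","wb"));M=R.from_quat(s["ee_rot"]).as_matrix();print(s["tool_pos"],M.round(3),np.arctan2(M[1,1],M[0,1])-np.pi/2)
```

```text
[ 487.33145985 -134.65987245  111.73572322] [[-0.993  0.115 -0.   ]
 [ 0.115  0.993  0.   ]
 [ 0.     0.    -1.   ]] -0.11501367633200044
```

View pics/c3.png

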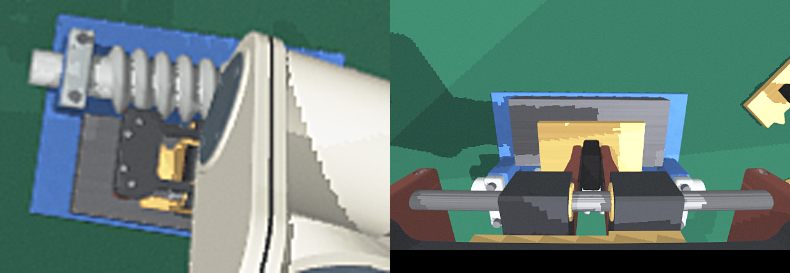

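The wrist view shows the shelf's back edge, the end blocks and the held leaf in the same picture, so I'll zoom in and measure them against each other.

Run:
```python
import cv2
im=cv2.imread("pics/w3.png")[135:385,130:530]
cv2.imwrite("pics/w3c.png",cv2.resize(im,None,fx=2,fy=2,interpolation=cv2.INTER_CUBIC))
```

```text
(no output)
```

View pics/w3c.png

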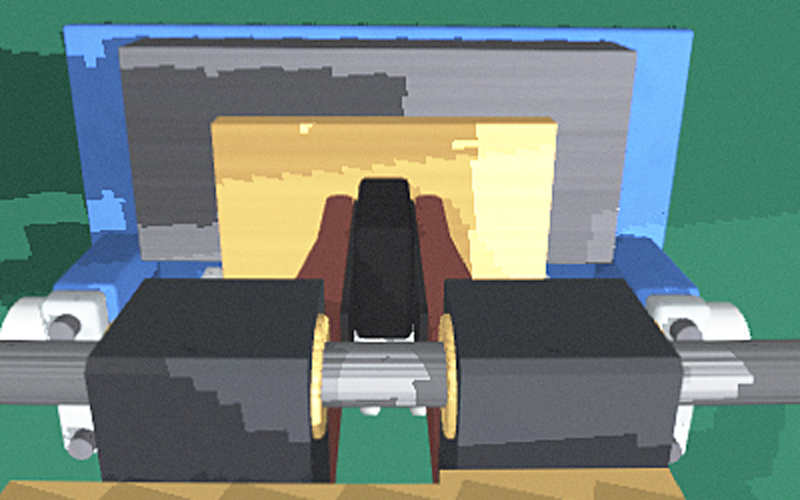

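In the crop the shelf top's corners are at about (120,48), (634,52), (612,263) and (141,260). The leaf's back corners are at (212,123) and (557,123).

Run:
```python
from h import *
import pickle;m,s=pickle.load(open("w3.pkl","rb"));o=[130,135]
S=[[-125,-100,36],[-125,100,36],[-34,100,36],[-34,-100,36]]
q,r=fit(m,S,crop([(120,48),(634,52),(612,263),(141,260)],o,2),[567,-145,-.115]);print("stand",q,r.tolist())
z=s["tool_pos"][2]-13.3+8
l,r=fit(m,[[-30,-48,z],[-30,48,z]],crop([(212,123),(557,123)],o,2),[487,-136,-.115]);print("leaf",l,r.tolist())
M=R.from_quat(s["ee_rot"]).as_matrix();t=s["tool_pos"]
for st in (q,[566.8,-145.5,-.1155]):
  c=np.array([[np.cos(st[2]),-np.sin(st[2])],[np.sin(st[2]),np.cos(st[2])]])
  print("leaf in stand",(l[:2]-st[:2])@c,"tcp in stand",(t[:2]-st[:2])@c,"dyaw",l[2]-st[2])
```

```text
stand [ 5.70730498e+02 -1.46710419e+02 -1.21793607e-01] [[-1.9, -0.5], [2.4, -0.5], [0.3, 1.0], [-0.4, 0.9]]
leaf [ 4.86723405e+02 -1.33612104e+02 -1.14310882e-01] [[-0.2, 0.0], [0.2, 0.0]]
leaf in stand [-84.97614469   2.79503727] tcp in stand [-84.24529827   1.82890417] dyaw 0.007482724331549229
leaf in stand [-80.91306843   2.58039399] tcp in stand [-80.1883169    1.60968041] dyaw 0.0011891176069092069
```

To row units: 60 mm is 0.075, -2.4 mm is -0.003.

Request:
{"api": "jog_arm", "payload": {"offsets": [{"ty":-0.0013, "tz":0.0125, "finger_gap":0}, {"ty":-0.003, "tz":0.0375, "finger_gap":0}, {"ty":-0.003, "tz":0.06, "finger_gap":0}, {"ty":-0.003, "tz":0.0713, "finger_gap":0}, {"ty":-0.003, "tz":0.0725, "finger_gap":0}, {"ty":-0.003, "tz":0.0725, "finger_gap":0}, {"ty":-0.003, "tz":0.075, "finger_gap":0}, {"ty":-0.003, "tz":0.075, "finger_gap":0}]}}

```text
t: 6.42
tool_pos: [487.2, -137.8, 51.9]
ee_rot: [0.058, 0.998, -0.0, 0.0]
force: [0.4, -0.6, -1.7]
grip_width: 0.157
grasp_force: 40.0
```

Request:
{"api": "jog_arm", "payload": {"offsets": [{"tz":0.0019, "finger_gap":0}, {"tz":0.0019, "finger_gap":0}]}}

```text
t: 6.68
tool_pos: [487.0, -137.7, 50.2]
ee_rot: [0.058, 0.998, 0.0, -0.0]
force: [-0.2, -0.4, -2.2]
grip_width: 0.155
grasp_force: 40.0
```

To row units: 1 mm is 0.0013.

Request:
{"api": "jog_arm", "payload": {"offsets": [{"tz":0.0013, "finger_gap":0}, {"tz":0.0013, "finger_gap":0}]}}

```text
t: 6.92
tool_pos: [487.1, -137.8, 49.2]
ee_rot: [0.058, 0.998, -0.0, 0.0]
force: [-0.7, 0.6, -0.5]
grip_width: 0.153
grasp_force: 40.0
```

Request:
{"api": "jog_arm", "payload": {"offsets": [{"tz":0.0013, "finger_gap":0}, {"tz":0.0013, "finger_gap":0}]}}

```text
t: 7.18
tool_pos: [487.1, -137.8, 49.2]
ee_rot: [0.058, 0.998, -0.0, 0.0]
force: [-4.0, 0.8, 13.2]
grip_width: 0.161
grasp_force: 40.0
```

To row units: -18 mm is -0.0225, -12 mm is -0.015.

Request:
{"api": "jog_arm", "payload": {"offsets": [{"tx":-0.005, "tz":-0.0013, "finger_gap":0}, {"tx":-0.015, "tz":-0.0013, "finger_gap":0}, {"tx":-0.0225, "tz":-0.0013, "finger_gap":0}, {"tx":-0.0225, "tz":-0.0013, "finger_gap":0}]}}

```text
t: 7.68
tool_pos: [505.9, -140.0, 49.2]
ee_rot: [0.058, 0.998, -0.0, 0.001]
force: [-0.6, 0.3, 2.3]
grip_width: 0.157
grasp_force: 40.0
```

Request:
{"api": "jog_arm", "payload": {"offsets": [{"tx":-0.0038, "finger_gap":0}, {"tx":-0.0063, "finger_gap":0}, {"tx":-0.0063, "finger_gap":0}]}}

```text
t: 8.05
tool_pos: [509.2, -140.2, 49.3]
ee_rot: [0.058, 0.998, 0.0, -0.001]
force: [-4.9, 0.4, 7.1]
grip_width: 0.156
grasp_force: 40.0
```

Request:
{"api": "jog_arm", "payload": {"offsets": [{"tx":-0.0038, "finger_gap":0}, {"tx":-0.0038, "finger_gap":0}]}}

```text
t: 8.3
tool_pos: [512.5, -140.7, 49.3]
ee_rot: [0.058, 0.998, 0.0, -0.0]
force: [-3.7, -0.7, 6.8]
grip_width: 0.154
grasp_force: 40.0
```

To row units: -3 mm is -0.0038, -2 mm is -0.0025.

Request:
{"api": "jog_arm", "payload": {"offsets": [{"tx":-0.0025, "finger_gap":0}, {"tx":-0.0038, "finger_gap":0}]}}

```text
t: 8.55
tool_pos: [514.7, -140.9, 49.3]
ee_rot: [0.058, 0.998, 0.0, -0.001]
force: [-7.0, 1.3, 10.2]
grip_width: 0.163
grasp_force: 40.0
```

Request:
{"api": "jog_arm", "payload": {"offsets": [{"tx":-0.0025, "finger_gap":0}, {"tx":-0.0025, "finger_gap":0}]}}

```text
t: 8.8
tool_pos: [517.2, -141.2, 49.3]
ee_rot: [0.058, 0.998, 0.0, -0.001]
force: [-5.0, 1.4, 8.0]
grip_width: 0.155
grasp_force: 40.0
```

To row units: -2 mm is -0.0025.

Request:
{"api": "jog_arm", "payload": {"offsets": [{"tx":-0.0025, "finger_gap":0}, {"tx":-0.0025, "finger_gap":0}]}}

```text
t: 9.05
tool_pos: [519.1, -141.4, 49.3]
ee_rot: [0.058, 0.998, 0.0, -0.001]
force: [-5.2, 1.3, 7.8]
grip_width: 0.157
grasp_force: 40.0
```

Request:
{"api": "jog_arm", "payload": {"offsets": [{"tx":-0.0019, "finger_gap":0}, {"tx":-0.0019, "finger_gap":0}]}}

```text
t: 9.3
tool_pos: [520.4, -141.5, 49.3]
ee_rot: [0.058, 0.998, 0.0, -0.001]
force: [-5.4, 0.7, 8.1]
grip_width: 0.158
grasp_force: 40.0
```

To row units: -1.5 mm is -0.0019.

Request:
{"api": "jog_arm", "payload": {"offsets": [{"tx":-0.0019, "finger_gap":0}, {"tx":-0.0019, "finger_gap":0}]}}

```text
t: 9.55
tool_pos: [521.2, -141.6, 49.3]
ee_rot: [0.058, 0.998, 0.0, -0.002]
force: [-7.9, 0.1, 11.1]
grip_width: 0.156
grasp_force: 40.0
```

Request:
{"api": "jog_arm", "payload": {"offsets": [{"tx":-0.0019, "finger_gap":0}, {"tx":-0.0019, "finger_gap":0}]}}

```text
t: 9.8
tool_pos: [521.3, -141.6, 49.3]
ee_rot: [0.058, 0.998, 0.0, -0.003]
force: [-11.9, 0.5, 17.2]
grip_width: 0.158
grasp_force: 40.0
```

To row units: -120 mm is -0.15, -110 mm is -0.1375.

Request:
{"api": "jog_arm", "payload": {"offsets": [{"tx":0.0013, "tz":-0.0006, "finger_gap":0}, {"tx":0.0013, "tz":-0.0006, "finger_gap":0}, {"tx":0.0013, "tz":-0.0006, "finger_gap":0.45}, {"tx":0.0013, "tz":-0.0006, "finger_gap":0.45}, {"tx":0.0013, "tz":-0.0006, "finger_gap":0.45}, {"tx":0.0013, "tz":-0.0006, "finger_gap":0.45}, {"tx":0.0013, "tz":-0.0188, "finger_gap":0.45}, {"tx":0.0013, "tz":-0.0563, "finger_gap":0.45}, {"tx":0.0013, "tz":-0.1, "finger_gap":0.45}, {"tx":0.0013, "tz":-0.1375, "finger_gap":0.45}, {"tx":0.0013, "tz":-0.15, "finger_gap":0.45}, {"tx":0.0013, "tz":-0.15, "finger_gap":0.45}]}}

```text
t: 11.3
tool_pos: [523.6, -142.0, 169.8]
ee_rot: [0.058, 0.998, -0.0, 0.001]
force: [0.1, 0.7, -1.0]
grip_width: 0.451
grasp_force: 0.0
```

Request:
{"api": "jog_arm", "payload": {"offsets": [{"tx":0.05, "ty":0.05, "tz":-0.0188, "finger_gap":0.45}, {"tx":0.1, "ty":0.1125, "tz":-0.025, "finger_gap":0.45}, {"tx":0.1375, "ty":0.175, "tz":-0.025, "finger_gap":0.45}, {"tx":0.1625, "ty":0.2375, "tz":-0.025, "finger_gap":0.45}, {"tx":0.1625, "ty":0.3, "tz":-0.025, "finger_gap":0.45}, {"tx":0.1625, "ty":0.3375, "tz":-0.025, "finger_gap":0.45}, {"tx":0.1625, "ty":0.35, "tz":-0.025, "finger_gap":0.45}, {"tx":0.1625, "ty":0.35, "tz":-0.025, "finger_gap":0.45}]}}

```text
t: 12.3
tool_pos: [425.9, 151.0, 188.3]
ee_rot: [0.057, 0.998, -0.0, -0.001]
force: [-0.5, 0.4, -0.1]
grip_width: 0.451
grasp_force: 0.0
```

Run:
```python
from h import *
im=robot.grab_frame("top")[:,:,::-1];cv2.imwrite("pics/t4.png",im)
cv2.imwrite("pics/t4c.png",cv2.resize(im[150:262,350:500],None,fx=5,fy=5,interpolation=cv2.INTER_CUBIC))
```

```text
(no output)
```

View pics/t4c.png

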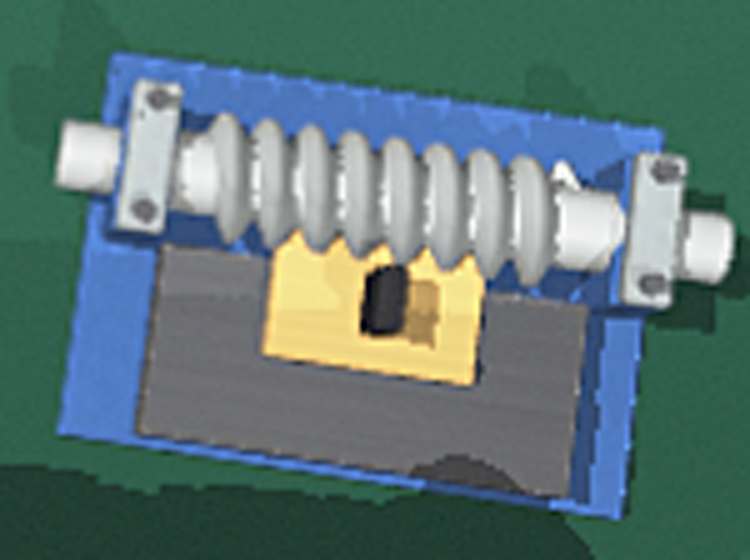

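The leaf lies flat on the shelf with its teeth in the grooves. Its back corners are at crop (262,355) and (473,385). I'll check its x relative to the stand.

Run:
```python
from h import *
m=robot.camera_model("top")
l,r=fit(m,[[-30,48,44],[-30,-48,44]],crop([(262,355),(473,385)],[350,150]),[517,-140,-.115]);print(l,r.tolist())
for st in ([566.5,-145.3,-.117],[567.2,-145.7,-.114]):
  c=np.array([[np.cos(st[2]),-np.sin(st[2])],[np.sin(st[2]),np.cos(st[2])]]);print((l[:2]-st[:2])@c,l[2]-st[2])
```

```text
[ 5.16883527e+02 -1.40841880e+02 -1.15002223e-01] [[0.4, 0.0], [-0.4, -0.0]]
[-49.79767132  -1.36425099] 0.001997776923859787
[-50.54249759  -0.89707571] -0.0010022230761402157
```

The leaf is at x = -50 mm and y ≈ -1 mm with almost no heading error, so it is home. The other two leaves were never touched.

```bash
python3 -c "
from workcell import robot
print(robot.sign_off())"
```

```text
the job is handed in; nothing more can be done
None
```

The 20 mm leaf is flat on the shelf, meshed fully home in the thread (measured at x ≈ -50 mm, y ≈ -1 mm from the screw's middle), the other two leaves are untouched on the bench, and the job was handed in about 12 s into the 38 s allowed, with no verdict printed.

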